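# Load a boxed game through the feeder's sprung flaps

### The arm

A 6-joint arm with a two-finger parallel gripper is mounted at the origin on the work surface. World frame = base frame: x ahead of the robot, y to its left, z up, the work surface at z = 0. Lengths are in m, angles in degrees, forces in N, time in s.
With the tool pointing down it reaches from about 0.35 to 0.875 m from the base axis. Payload 4.2 kg.
Tool frame: the origin (TCP) lies on the centre line of the jaws, within the pads' length; the fingertips stand 11 mm ahead of it and the grasp point (between the pads) lies 8 mm behind it; z points along the fingers, y is the line along which they close (so a half turn about z gives the same grasp; the last joint's range is limited). The gripper opens to 87 mm and grips with 3 to 60 N. Pads are 19 mm wide; open, the fingers measure 117 mm over their backs; the gripper's body (75 mm by 190 mm) begins 51 mm behind the grasp point.
Start: joints at [86.952, 22.042, 0.453, 0, -68.411, -14.817], TCP at [0.192, 0.595, 0.205] pointing down, gripper open.
Joint ranges: [-179.83, 179.83], [-69.29, 118.12], [-61.27, 80.66], [-181.25, 117.63], [-171.15, -9.14], [-177.46, 177.46]. Speed limits (degrees/s): [159.86, 159.86, 180, 180, 180, 180].

### API

Orientations are given as a 3x3 rotation matrix whose columns are the frame's x, y, z axes.
In Python, from station import r gives the robot as it stands.
- The arm moves only by the tool servo_tool, never from a script. Its argument "commands" is a list that holds one entry, the list of rows, each a list of 7 numbers: the closure, from 0 (fully open) to 1 (shut), then the shift along the tool's x, y, z in mm, then the turn, a rotation vector about the tool's x, y, z in rad. In form: [[[claw, x, y, z, ax, ay, az], ...]]. A call has exactly 5 rows; each row is the pose to reach, as a shift and turn from the pose commanded when the call began, along the tool's axes at that moment; what a row does not reach only later rows make up. A row lasts 1/10 s, in which the tool goes at most 50 mm and 8.59 degrees, less where a joint would pass 70% of its speed; a pose out of reach is approached as far as the arm can. A call with a gripper value outside its range is refused whole. The fingers move at their own pace and stop on an object; the grip force is fixed at half the most. Time passes only in rows, so rows that repeat a pose let the fingers close, or fill a call up. It gives the time, the measured TCP pose, the force, the opening and the grip force at its end, in the units of the state.
- r.sense(): the state, without advancing time (a new reading comes with each control period).
- r.capture(name): name is "scene" or "top"; returns a dict with "pixels" (480x640x3 uint8, red, green, blue), "camera_matrix" (3x3 intrinsics, pixels), "R" (3x3) and "t" (3): a world point X has camera coordinates R X + t. Camera axes: x right, y down, z forward; pixel columns grow to the right and rows downward; lengths in m; the calibration is good to about 2 mm. A picture is of the moment at which its call begins. There is no depth.
- r.finish_job(): hands the job in; it is judged then, once.
The state is a dict: "time_s": time; "joints": joint angles; "joint_velocities": joint speeds; "effort": joint torques, N m; "tcp_pos": TCP position; "ee_rot": TCP orientation; "wrist_force": force on the tool from outside, world axes, zero at the start; "moment": the same for the moment, N m; "gripper_width": opening from 0.0 (shut) to 1.0 (fully open); "gripper_force": force on a finger pad.
Only numpy, scipy, OpenCV 4.12 (cv2) and the standard library are available. Lean on these libraries where they do the work, as an engineer would, in place of code of your own. Each camera call takes 0.05 s, during which the arm holds its last target. There are 200 camera calls.

### The job

Take the small boxed game lying on the table, lay it flat in the feeder's open tray, and push it along the lane through the two sprung flaps until it is home against the sprung end stop hidden inside: feel for the stop, press the game against it with about 10 N and never more than 18 N. Then draw the fingers out so that both flaps swing shut behind the game, and leave the other wares where they are.

Things in the scene. Friction and masses are not known exactly. Their poses are not given: they have to be found in the camera images.
- game: The boxed game to be loaded: the small oblong carton, blue with pale printed panels, 104 (own x) x 62 (own y) x 42 mm (z), 0.11 to 0.22 kg, lying flat and loose on the table to the robot's right, clear of the feeder. Origin: centre of its underside. Either end may go first.
- feeder: Plywood feeder fixed to the table, 400 x 88 x 61 mm: a straight lane for games (tray, flaps, roofed chamber). Own x points along the lane in the loading direction, y across, z up. Origin: on the table under the middle of the gate line (x = 0); the feeder runs from x = -140 to 260 mm. The lane floor is 8 mm above the table throughout.
- tray (a point): Point on the lane floor in the middle of the loading tray (feeder x = -82 mm, y = 0); axes as the feeder's. The tray, x = -140 to -22 mm, is open above and at its outer end, 70 mm wide between two rails 8 mm thick and only 10 mm tall above the lane floor. No rails from -22 to -2 mm.
- gate (a point): Middle of the gate line on the lane floor (feeder x = 0, y = 0); axes as the feeder's. The flaps stand here. The chamber begins 2 mm before it: 72 mm wide inside, walls 8 mm thick, roof from 48 to 53 mm above the lane floor. The first 113 mm of roof has a slot 48 mm wide along its middle, open at the gate end, for closed fingers to follow the game; a game does not pass up or down through it.
- slot_end (a point): Middle of the slot's closed far end, on the roof's top (feeder x = 113 mm, y = 0, 61 mm above the table). Beyond it the roof is closed; under it, out of sight and not measured, is the lane's end stop: an upright sprung pad as wide as a game. Its face stands anywhere from feeder x = 150 to 198 mm and yields 0.5 mm per N (15 mm at most), pushing back as much.
- flap_a (a joint): Aluminium sprung flap at the gate on the feeder's +y side, 34 mm long, 4 mm thick, 36 mm tall, upright hinge pin at the lane's wall. Angle in rad: 0 shut across the lane, 1.57 fully open, folded along the wall into the chamber (it opens only in the loading direction). A spring shuts it: 0.3 N at its tip when shut, 1 N open; a game pushing both open needs 5 to 8 N at first, then 1 to 3 N.
- flap_b (a joint): The mirror-image flap on the feeder's -y side; same values. The tips of both sweep 34 mm past the gate line when they shut.
- puzzle_low: Bystander: larger flat puzzle box 170 x 120 x 30 mm, with another on it. Origin under its centre.
- puzzle_top: Bystander: puzzle box 150 x 110 x 30 mm lying on the larger one. Origin under its centre.
- jar: Bystander: glass jar, 66 mm across, 100 mm tall. Origin under its centre.
- mug: Bystander: white mug, 80 mm across, 90 mm tall, handle on own +y. Origin under its centre.
- truck: Bystander: wooden toy truck 70 x 44 x 40 mm. Origin under its centre.
- frame: Bystander: wooden picture frame lying flat, 130 x 100 x 14 mm. Origin under its centre.
- tin: Bystander: round steel tin, 64 mm across, 44 mm tall. Origin under its centre.
Things that resemble listed ones, but are neither listed nor needed, are in the scene too. Leave any purple or red look-alike of the game alone.

How it is judged:
By the outcome, as a careful person would: the job done as asked, in the order asked, and still so for the second after the job is handed in, with the robot touching nothing.
It also fails if it takes over 64 s, if anything falls off the work surface, if the arm or the gripper's body presses on something with over 40 N, if the wrist force passes 120 N, or if a joint passes its speed limit or range.

## Working session

There is one attempt and no reset: what is moved stays moved. The work goes in short steps, Python scripts to look and compute and a tool call to move; the robot and the scene stay as the last step left them, time stands still between calls to the robot, and variables do not carry over. Pictures are saved under pics/ and viewed, at most 10 in all, crops included, and the job is handed in when it is done.

Besides the shell and the picture viewer there is one more tool, called after "Emit:" as name(argument=value, ...) on one line, values as JSON. servo_tool: Moves the arm, as the interface text tells. Its arguments: {"type":"object","properties":{"commands":{"type":"array","items":{"type":"array","items":{"type":"array","items":{"type":"number"}}}}},"required":["commands"]}

```bash
ls; mkdir -p pics
python3 - <<'E'
from station import r
import cv2,pickle
for n in("scene","top"):
    c=r.capture(n); pickle.dump(c,open(f"{n}.pkl","wb")); cv2.imwrite(f"pics/{n}0.png",c["pixels"][:,:,::-1])
    print(n,c["camera_matrix"].tolist(),c["R"].round(4).tolist(),c["t"].round(4).tolist())
s=r.sense(); print(s)
E
```

```text
pics
scene [[451.64640434619855, 0.0, 323.3265249672309], [0.0, 451.64640434619855, 238.81318319145592], [0.0, 0.0, 1.0]] [[-0.5866, 0.8098, 0.0104], [0.7059, 0.5176, -0.4835], [-0.3969, -0.2763, -0.8753]] [0.3895, -0.3226, 1.2851]
top [[503.30910624185145, 0.0, 318.1200885270569], [0.0, 503.30910624185145, 238.65718077224528], [0.0, 0.0, 1.0]] [[-0.0928, -0.9957, -0.0064], [-0.9704, 0.0919, -0.2233], [0.2229, -0.0145, -0.9747]] [-0.0621, 0.574, 1.0091]
{'time_s': 0.1, 'joints': array([ 8.69544204e+01,  2.20864103e+01,  3.87162145e-01, -2.36919183e-02,
       -6.84104988e+01, -1.48159008e+01]), 'joint_velocities': array([-0.05582043, -0.08714638,  0.27114269,  0.12507596,  0.02768965,
       -0.0454685 ]), 'effort': array([ 4.09712584e-05, -3.91687024e+01,  1.87935215e+01,  4.23187628e+00,
        1.34652070e-02, -6.77876801e-05]), 'tcp_pos': array([0.19152316, 0.59433409, 0.2041696 ]), 'ee_rot': array([[ 9.51754061e-01, -3.06861487e-01, -4.85715937e-04],
       [-3.06861849e-01, -9.51752187e-01, -1.89228162e-03],
       [ 1.18387147e-04,  1.95003441e-03, -9.99998092e-01]]), 'wrist_force': array([ 0.37906884, -0.13448589,  0.47596105]), 'moment': array([-0.00066533,  0.01804432, -0.00233207]), 'gripper_force': 0.0, 'gripper_width': 1.0001829042360253}
```

View pics/scene0.png

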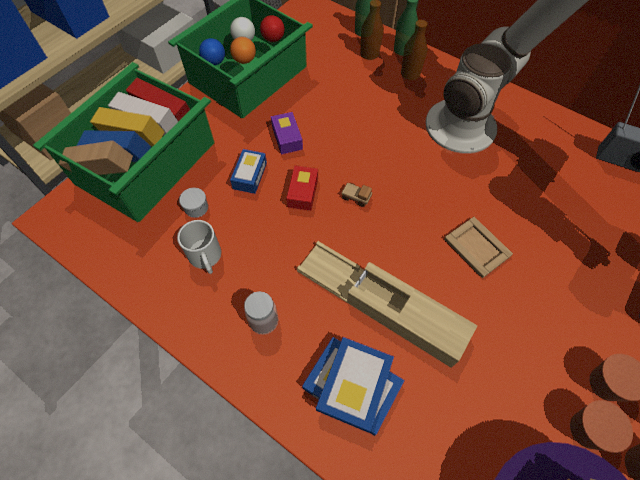

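View pics/top0.png

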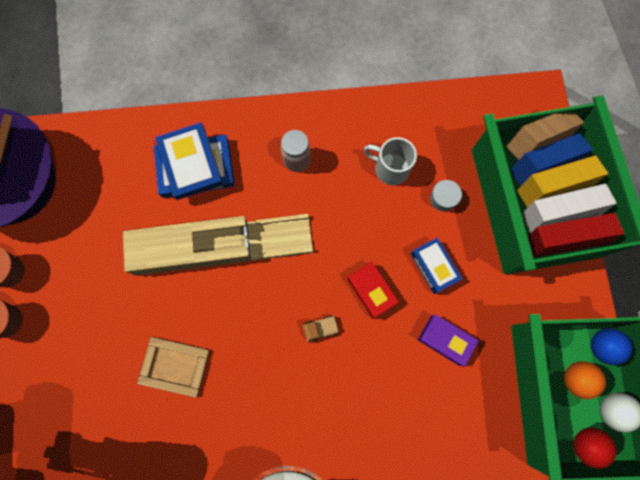

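The game is the blue box at about (436,264) in top and (248,170) in scene. The feeder's tray opens toward world -y: in top it spans columns 123–312 with the gate near 250. Next I zoom in for corners.

Run:
```python
import cv2,pickle,numpy as np
t=pickle.load(open("top.pkl","rb"))["pixels"][:,:,::-1];s=pickle.load(open("scene.pkl","rb"))["pixels"][:,:,::-1]
f=lambda im,x,y,w,h,k:cv2.resize(im[y:y+h,x:x+w],None,fx=k,fy=k,interpolation=cv2.INTER_CUBIC)
o=np.zeros((600,800,3),np.uint8)
o[:280]=f(t,118,208,200,70,4); 
o[285:585,:320]=f(t,405,230,64,60,5)
o[285:600,325:]=f(s,292,235,190,126,2.5)
cv2.imwrite("pics/crop1.png",o)
```

```text
(no output)
```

View pics/crop1.png

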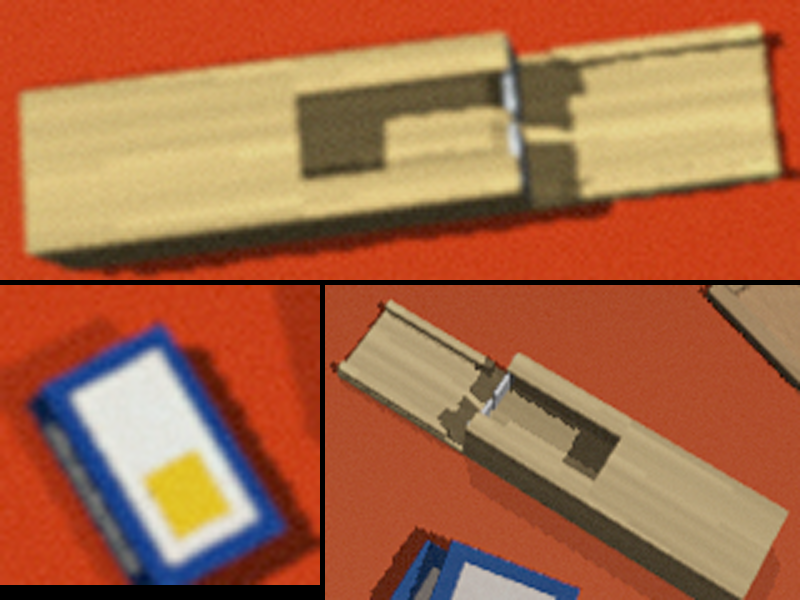

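```bash
cat > h.py <<'E'
import numpy as np,pickle
from scipy.optimize import least_squares
def proj(c,X):
    p=(np.atleast_2d(X)@c["R"].T+c["t"])@c["camera_matrix"].T; return p[:,:2]/p[:,2:]
def place(q,M):
    c,s=np.cos(q[2]),np.sin(q[2]); M=np.array(M,float)
    return np.c_[q[0]+c*M[:,0]-s*M[:,1],q[1]+s*M[:,0]+c*M[:,1],M[:,2]]
def fit(obs,q0):
    f=lambda q:np.concatenate([(proj(c,place(q,M))-P).ravel() for c,M,P in obs])
    o=least_squares(f,q0,loss="soft_l1"); return o.x,f(o.x)
E
python3 - <<'E'
from h import *
import cv2
T=pickle.load(open("top.pkl","rb"));S=pickle.load(open("scene.pkl","rb"))
M=[(.26,.044,.061),(.26,-.044,.061),(-.002,.044,.061),(-.002,-.044,.061),(.113,.024,.061),(.113,-.024,.061),(-.14,.044,.018),(-.14,-.044,.018)]
P=np.array([(27,253),(20,93),(522,193),(507,34),(302,177),(298,97),(780,178),(762,25)])/4+(118,208)-.4
Q=(np.array([(787,514),(742,600),(517,353),(467,428),(620,437),(597,478),(388,302),(340,368)])-(325,285))/2.5+(292,235)-.3
for o in([(T,M,P)],[(S,M,Q)],[(T,M,P),(S,M,Q)]):
    q,e=fit(o,[.5,.1,1.5]); print("feeder",q[:2].round(4),np.degrees(q[2]).round(2),e.round(1))
def panel(c,x,y,w,h):
    im=c["pixels"][y:y+h,x:x+w].astype(int); m=(im.min(2)>130)|((im[...,0]>150)&(im[...,1]>130))
    n,l,st,_=cv2.connectedComponentsWithStats(m.astype(np.uint8)); k=1+st[1:,4].argmax()
    b=cv2.boxPoints(cv2.minAreaRect(np.argwhere(l==k)[:,::-1].astype(np.float32)+(x,y)).__class__(cv2.minAreaRect((np.argwhere(l==k)[:,::-1]+(x,y)).astype(np.float32))))
    return b
def unproj(c,p,z):
    d=c["R"].T@np.linalg.solve(c["camera_matrix"],[*p,1]);o=-c["R"].T@c["t"]; return o+d*(z-o[2])/d[2]
for n,c,b in(("top",T,(405,230,64,64)),("scene",S,(225,145,45,50))):
    W=np.array([unproj(c,p,.042) for p in panel(c,*b)])
    e=np.diff(np.r_[W,W[:1]],axis=0)[:2]; print(n,W.mean(0).round(4),np.linalg.norm(e,axis=1).round(4),np.degrees(np.arctan2(e[:,1],e[:,0])).round(1))
C=np.array([(162,325),(285,525),(165,585),(40,397)])-(0,285)
W=np.array([unproj(T,p,.042) for p in C/5+(405,230)-.4]);print(W.round(4),W.mean(0),np.linalg.norm(np.diff(W,axis=0),axis=1))
e=W[1]-W[0]+W[2]-W[3];print(np.degrees(np.arctan2(e[1],e[0])))
E
```

```text
feeder [0.5874 0.0399] 91.68 [ 0.2 -0.1  0.5 -0.2 -0.2 -0.1 -0.2  0.1  0.2  1.3 -0.3 -0.4  0.  -0.2
 -0.1  0.1]
feeder [0.5872 0.0409] 92.08 [ 0.7 -0.9  0.2  0.   0.4 -0.3 -0.7  0.3  0.4  0.2 -1.3  1.5  0.8 -1.1
 -1.4  0.1]
feeder [0.5873 0.0403] 91.85 [ 0.1  0.3  0.2  0.2 -0.4 -0.  -0.4  0.1  0.   1.5 -0.5 -0.2 -0.1 -0.3
 -0.4 -0.   0.3 -0.6 -0.4  0.3  0.3 -0.3 -1.   0.1  0.1  0.3 -1.7  1.5
  0.8 -1.4 -1.5 -0.2]Traceback (most recent call last):
  File "<stdin>", line 17, in <module>
  File "<stdin>", line 12, in panel
cv2.error: OpenCV(4.12.0) /io/opencv/modules/imgproc/src/convhull.cpp:143: error: (-215:Assertion failed) total >= 0 && (depth == CV_32F || depth == CV_32S) in function 'convexHull'
```

Run:
```python
from h import *
import cv2
T=pickle.load(open("top.pkl","rb"));S=pickle.load(open("scene.pkl","rb"))
def panel(c,x,y,w,h):
    im=c["pixels"][y:y+h,x:x+w].astype(int); m=(im.min(2)>130)|((im[...,0]>150)&(im[...,1]>130))
    n,l,st,_=cv2.connectedComponentsWithStats(m.astype(np.uint8)); k=1+st[1:,4].argmax()
    return cv2.boxPoints(cv2.minAreaRect((np.argwhere(l==k)[:,::-1]+(x,y)).astype(np.float32)))
def unproj(c,p,z):
    d=c["R"].T@np.linalg.solve(c["camera_matrix"],[*p,1]);o=-c["R"].T@c["t"]; return o+d*(z-o[2])/d[2]
for n,c,b in(("top",T,(405,230,64,64)),("scene",S,(225,145,45,50))):
    W=np.array([unproj(c,p,.042) for p in panel(c,*b)])
    e=np.diff(np.r_[W,W[:1]],axis=0)[:2]; print(n,W.mean(0).round(4),np.linalg.norm(e,axis=1).round(4),np.degrees(np.arctan2(e[:,1],e[:,0])).round(1))
C=np.array([(162,325),(285,525),(165,585),(40,397)])-(0,285)
W=np.array([unproj(T,p,.042) for p in C/5+(405,230)-.4]);print(W.round(4),W.mean(0),np.linalg.norm(np.diff(W,axis=0),axis=1))
e=W[1]-W[0]+W[2]-W[3];print(np.degrees(np.arctan2(e[1],e[0])))
```

```text
top [ 0.4914 -0.366   0.042 ] [0.0458 0.0863] [ -64.6 -157.3]
scene [ 0.4892 -0.3666  0.042 ] [0.0922 0.0455] [-156.9  100.1]
[[ 0.5488 -0.3738  0.042 ]
 [ 0.4569 -0.4133  0.042 ]
 [ 0.4362 -0.3586  0.042 ]
 [ 0.5221 -0.3166  0.042 ]] [ 0.4910249  -0.36556634  0.042     ] [0.10004896 0.05852853 0.09556157]
-155.3873744895422
```

```bash
cat >> h.py <<'E'
def step(p0,y0,p1,y1):
    """tool-frame shift (mm) and az (rad) from pose (p0,yaw0) to (p1,yaw1), tool pointing down"""
    a=np.radians(y0); R=np.array([[np.cos(a),np.sin(a),0],[np.sin(a),-np.cos(a),0],[0,0,-1]])
    return (R.T@(np.array(p1)-p0)*1e3).round(1), round(-np.radians(y1-y0),4)
FE=np.array([.5873,.0400]); FY=91.75
def lane(x,y,z):
    a=np.radians(FY); return np.array([FE[0]+x*np.cos(a)-y*np.sin(a),FE[1]+x*np.sin(a)+y*np.cos(a),z])
E
python3 - <<'E'
from h import *
W=[((.192,.595,.205),-17.87),((.315,.42,.205),-45),((.43,.24,.205),-80),((.49,.04,.205),-115),((.491,-.17,.205),-150),((.491,-.366,.13),-156)]
for (a,b),(c,d) in zip(W,W[1:]): print(step(a,b,c,d))
E
```

```text
(array([170.8, 128.8,   0. ]), np.float64(0.4735))
(array([208.6,  46. ,   0. ]), np.float64(0.6109))
(array([207.4, -24.4,   0. ]), np.float64(0.6109))
(array([189.9, -89.7,   0. ]), np.float64(0.6109))
(array([  98. , -169.7,   75. ]), np.float64(0.1047))
```

Emit:
servo_tool(commands=[[[0,34,26,0,0,0,0.09],[0,68,52,0,0,0,0.19],[0,102,77,0,0,0,0.28],[0,137,103,0,0,0,0.38],[0,171,129,0,0,0,0.4735]]])

```text
time_s: 0.6
tcp_pos: [0.3154, 0.4178, 0.2048]
ee_rot: [[0.705, -0.71, -0.0], [-0.71, -0.705, -0.001], [0.0, 0.001, -1.0]]
wrist_force: [0.1, -0.2, 0.6]
gripper_width: 0.999
gripper_force: 0.0
```

Emit:
servo_tool(commands=[[[0,42,9,0,0,0,0.12],[0,84,18,0,0,0,0.24],[0,125,28,0,0,0,0.37],[0,167,37,0,0,0,0.49],[0,209,46,0,0,0,0.611]]])

```text
time_s: 1.1
tcp_pos: [0.4305, 0.2376, 0.205]
ee_rot: [[0.169, -0.986, -0.0], [-0.986, -0.169, -0.0], [0.0, 0.0, -1.0]]
wrist_force: [1.3, -1.2, -0.1]
gripper_width: 0.998
gripper_force: 0.0
```

Emit:
servo_tool(commands=[[[0,42,-5,0,0,0,0.12],[0,84,-10,0,0,0,0.24],[0,125,-15,0,0,0,0.37],[0,167,-20,0,0,0,0.49],[0,207,-24,0,0,0,0.611]]])

```text
time_s: 1.6
tcp_pos: [0.4897, 0.0378, 0.2049]
ee_rot: [[-0.427, -0.904, -0.0], [-0.904, 0.427, -0.0], [0.0, 0.0, -1.0]]
wrist_force: [0.9, -0.3, 0.7]
gripper_width: 0.999
gripper_force: 0.0
```

Emit:
servo_tool(commands=[[[0,38,-18,0,0,0,0.12],[0,76,-36,0,0,0,0.24],[0,114,-54,0,0,0,0.37],[0,152,-72,0,0,0,0.49],[0,190,-90,0,0,0,0.611]]])

```text
time_s: 2.1
tcp_pos: [0.4904, -0.1722, 0.2049]
ee_rot: [[-0.869, -0.495, -0.001], [-0.495, 0.869, 0.0], [0.0, 0.0, -1.0]]
wrist_force: [1.2, 0.6, -0.2]
gripper_width: 1.003
gripper_force: 0.0
```

Emit:
servo_tool(commands=[[[0,20,-34,15,0,0,0.02],[0,40,-68,30,0,0,0.04],[0,60,-102,45,0,0,0.06],[0,80,-136,60,0,0,0.08],[0,98,-170,75,0,0,0.105]]])

```text
time_s: 2.6
tcp_pos: [0.4904, -0.3683, 0.1291]
ee_rot: [[-0.914, -0.405, -0.001], [-0.405, 0.914, 0.001], [0.001, 0.001, -1.0]]
wrist_force: [0.5, 0.1, 0.1]
gripper_width: 0.999
gripper_force: 0.0
```

Run:
```python
from h import *
from station import r
import cv2
s=r.sense(); print(s["time_s"],s["tcp_pos"],np.degrees(np.arctan2(s["ee_rot"][1,0],s["ee_rot"][0,0])),s["ee_rot"][:,2],s["wrist_force"])
f=lambda im,x,y,w,h,k:cv2.resize(im[y:y+h,x:x+w,::-1],None,fx=k,fy=k,interpolation=cv2.INTER_CUBIC)
a=r.capture("top");b=r.capture("scene")
cv2.imwrite("pics/g.png",np.hstack([f(a["pixels"],370,200,133,150,3),f(b["pixels"],180,100,133,150,3)]))
```

```text
2.6 [ 0.49037843 -0.3683469   0.12906025] -156.10608404248262 [-8.40033038e-04  5.21354121e-04 -9.99999511e-01] [0.50893685 0.0678082  0.06844733]
```

View pics/g.png

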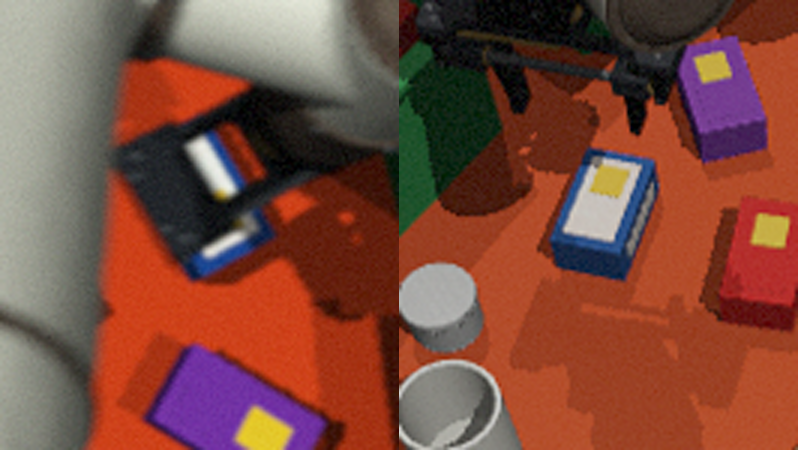

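The gripper is over the game, aligned, with the fingers on either side of its long faces; the red and purple boxes are clear. I check clearance to the bin before descending.

Run:
```python
from h import *
T=pickle.load(open("top.pkl","rb"))
def un(c,p,z):
    d=c["R"].T@np.linalg.solve(c["camera_matrix"],[*p,1]);o=-c["R"].T@c["t"]; return o+d*(z-o[2])/d[2]
for z in(.08,.12,.16): print(z,un(T,(520,271),z),un(T,(475,117),z),un(T,(515,325),z))
for s in(95,-95):
  for w in(37,-37): print(np.array([.491,-.366])+np.array([-.405,.914])*s/1e3+np.array([.914,.405])*w/1e3)
print(step((.4904,-.3683,.1291),-156.1,(.4905,-.366,.025),-156))
```

```text
0.08 [ 0.45459801 -0.52424373  0.08      ] [ 0.80531929 -0.48783924  0.08      ] [ 0.34677678 -0.49420537  0.08      ]
0.12 [ 0.44962404 -0.50778673  0.12      ] [ 0.78674324 -0.47279412  0.12      ] [ 0.34598446 -0.47891335  0.12      ]
0.16 [ 0.44465007 -0.49132972  0.16      ] [ 0.7681672 -0.457749   0.16     ] [ 0.34519214 -0.46362132  0.16      ]
[ 0.486343 -0.264185]
[ 0.418707 -0.294155]
[ 0.563293 -0.437845]
[ 0.495657 -0.467815]
(array([ -1. ,   2.1, 104.1]), np.float64(-0.0017))
```

Emit:
servo_tool(commands=[[[0,-1,2,25,0,0,0],[0,-1,2,50,0,0,0],[0,-1,2,75,0,0,0],[0,-1,2,95,0,0,0],[0,-1,2,104,0,0,0]]])

```text
time_s: 3.2
tcp_pos: [0.4899, -0.3634, 0.0241]
ee_rot: [[-0.914, -0.406, -0.004], [-0.406, 0.914, 0.002], [0.002, 0.003, -1.0]]
wrist_force: [-1.1, 0.4, 0.4]
gripper_width: 0.996
gripper_force: 0.0
```

Emit:
servo_tool(commands=[[[0.6,0,0,0,0,0,0],[0.6,0,0,0,0,0,0],[0.6,0,0,0,0,0,0],[0.6,0,0,0,0,0,0],[0.6,0,0,0,0,0,0]]])

```text
time_s: 3.7
tcp_pos: [0.4915, -0.3648, 0.027]
ee_rot: [[-0.914, -0.406, 0.001], [-0.406, 0.914, -0.001], [-0.001, -0.001, -1.0]]
wrist_force: [-0.6, 0.3, -0.0]
gripper_width: 0.63
gripper_force: 0.0
```

Emit:
servo_tool(commands=[[[0.6,0,0,0,0,0,0],[0.6,0,0,0,0,0,0],[0.6,0,0,0,0,0,0],[0.6,0,0,0,0,0,0],[0.6,0,0,0,0,0,0]]])

```text
time_s: 4.2
tcp_pos: [0.4911, -0.3646, 0.0261]
ee_rot: [[-0.914, -0.406, -0.0], [-0.406, 0.914, 0.0], [0.0, 0.0, -1.0]]
wrist_force: [0.2, 0.0, 0.1]
gripper_width: 0.406
gripper_force: 0.0
```

Run:
```python
from h import *
from station import r
import cv2
s=r.sense(); print(s["time_s"],s["tcp_pos"],s["gripper_width"],s["gripper_force"],s["wrist_force"])
f=lambda im,x,y,w,h,k:cv2.resize(im[y:y+h,x:x+w,::-1],None,fx=k,fy=k,interpolation=cv2.INTER_CUBIC)
a=r.capture("top");b=r.capture("scene")
cv2.imwrite("pics/g2.png",np.hstack([f(a["pixels"],390,210,100,110,4),f(b["pixels"],200,110,100,110,4)]))
```

```text
4.2 [ 0.49111808 -0.36458712  0.02610864] 0.4055583177432366 0.0 [0.20400988 0.04523121 0.13594659]
```

View pics/g2.png

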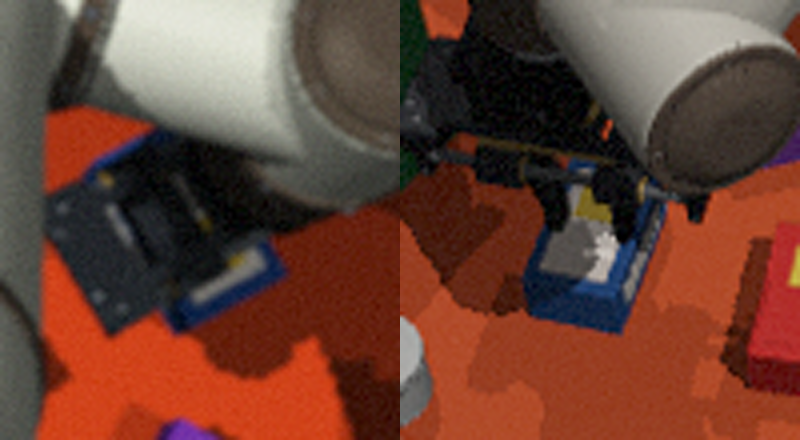

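Run:
```python
from h import *
from station import r
s=r.sense(); print(s["tcp_pos"],s["joints"],s["gripper_width"])
S=pickle.load(open("scene.pkl","rb"))
R=s["ee_rot"];p=s["tcp_pos"]
for w in(.0435,.018):
  for k in(1,-1):
    for z in (.011,): print(w,k,(proj(S,p+R@[0,k*w,z])[0]-(200,110))*4)
X=place((.491,-.366,np.radians(24)),[(a,b,h) for h in(0,.042) for a in(.052,-.052) for b in(.031,-.031)])
print(((proj(S,X)-(200,110))*4).round())
```

```text
[ 0.49113634 -0.36458641  0.02609447] [-2.14432483e+01  3.08429620e+01 -1.36588723e+01  1.04786256e-04
 -4.55037027e+01 -4.45923583e+01] 0.3951926477492515
0.0435 1 [260.63536168 263.17535484]
0.0435 -1 [132.07883585 240.09903911]
0.018 1 [222.77508257 256.37931124]
0.018 -1 [169.57978026 246.83058096]
[[221. 336.]
 [129. 320.]
 [264. 211.]
 [175. 196.]
 [213. 298.]
 [118. 281.]
 [258. 171.]
 [166. 155.]]
```

The fingers closed to about 35 mm with no force. Their tips at (555,225) and (630,235) in the crop lie over the game's top panel, so they are really higher than the reported TCP z implies. I reopen here, then take a sharper look to measure the height offset.

Emit:
servo_tool(commands=[[[0,0,0,0,0,0,0],[0,0,0,0,0,0,0],[0,0,0,0,0,0,0],[0,0,0,0,0,0,0],[0,0,0,0,0,0,0]]])

```text
time_s: 4.8
tcp_pos: [0.4911, -0.3646, 0.0261]
ee_rot: [[-0.914, -0.406, 0.0], [-0.406, 0.914, -0.0], [0.0, -0.0, -1.0]]
wrist_force: [-0.2, 0.4, -0.6]
gripper_width: 0.774
gripper_force: 0.0
```

Emit:
servo_tool(commands=[[[0,0,0,0,0,0,0],[0,0,0,0,0,0,0],[0,0,0,0,0,0,0],[0,0,0,0,0,0,0],[0,0,0,0,0,0,0]]])

```text
time_s: 5.3
tcp_pos: [0.4912, -0.3646, 0.0262]
ee_rot: [[-0.914, -0.406, 0.0], [-0.406, 0.914, -0.0], [-0.0, -0.0, -1.0]]
wrist_force: [0.9, 0.7, -0.4]
gripper_width: 0.996
gripper_force: 0.0
```

Run:
```python
from h import *
from station import r
import cv2
s=r.sense(); print(s["time_s"],s["tcp_pos"],s["gripper_width"],s["wrist_force"])
b=r.capture("scene");R=s["ee_rot"];p=s["tcp_pos"]
im=cv2.resize(b["pixels"][120:210,190:300,::-1],None,fx=7,fy=6.6,interpolation=cv2.INTER_CUBIC)
im=np.clip(im.astype(float)*1.6,0,255).astype(np.uint8)
for z,col in((.011,(0,255,0)),(-.0165,(255,255,0))):
  for k in(1,-1):
    q=[tuple(int(v) for v in (proj(b,p+R@[a,k*w,z])[0]-(190,120))*(7,6.6)) for w,a in((.0435,.0095),(.0435,-.0095),(.0585,-.0095),(.0585,.0095))]
    cv2.polylines(im,[np.array(q)],True,col,1)
cv2.imwrite("pics/g3.png",im)
```

```text
5.3 [ 0.49115955 -0.36461336  0.0261559 ] 0.9958083763630454 [ 0.88102143  0.65503621 -0.41674053]
```

View pics/g3.png

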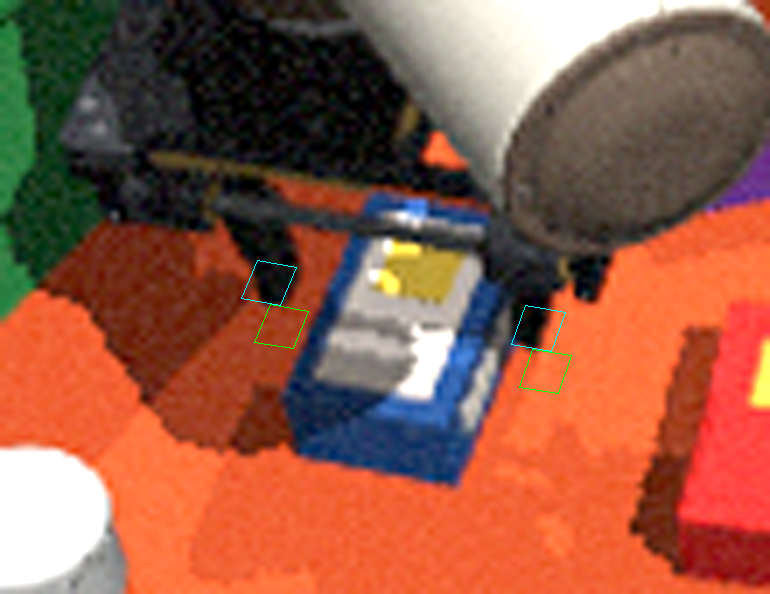

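The overlay shows the tips match z≈43 mm (cyan), not the reported 15 mm (green). That is a height offset of about +28 mm, with xy correct and the game centred and untouched. I descend 28 mm more, then grip.

Emit:
servo_tool(commands=[[[0,0,0,7,0,0,0],[0,0,0,14,0,0,0],[0,0,0,20,0,0,0],[0,0,0,25,0,0,0],[0,0,0,28,0,0,0]]])

```text
time_s: 5.85
tcp_pos: [0.4908, -0.3644, -0.0028]
ee_rot: [[-0.914, -0.406, -0.001], [-0.406, 0.914, 0.001], [0.001, 0.001, -1.0]]
wrist_force: [0.6, -0.4, -0.2]
gripper_width: 1.004
gripper_force: 0.0
```

Emit:
servo_tool(commands=[[[0.6,0,0,0,0,0,0],[0.6,0,0,0,0,0,0],[0.6,0,0,0,0,0,0],[0.6,0,0,0,0,0,0],[0.6,0,0,0,0,0,0]]])

```text
time_s: 6.35
tcp_pos: [0.4915, -0.3648, -0.0015]
ee_rot: [[-0.914, -0.406, 0.001], [-0.406, 0.914, -0.0], [-0.001, -0.001, -1.0]]
wrist_force: [-0.2, -1.8, 0.5]
gripper_width: 0.711
gripper_force: 29.9
```

Gripped at 0.711 × 87 = 62 mm, with 30 N, as expected.

Run:
```python
from h import *
T=lane(-.082,0,.085); print(T)
print(step((.4915,-.3648,.0785),-156.06,(.54,-.21,.085),-122))
print(step((.54,-.21,.085),-122,T,-88.25))
```

```text
[ 0.58980416 -0.04196175  0.085     ]
(array([-107.1,  121.8,   -6.5]), np.float64(-0.5945))
(array([-168.9,   46.8,    0. ]), np.float64(-0.589))
```

Emit:
servo_tool(commands=[[[0.6,0,0,-10,0,0,0],[0.6,0,0,-25,0,0,0],[0.6,0,0,-45,0,0,0],[0.6,0,0,-65,0,0,0],[0.6,0,0,-80,0,0,0]]])

```text
time_s: 6.85
tcp_pos: [0.4914, -0.3648, 0.0801]
ee_rot: [[-0.914, -0.406, 0.001], [-0.406, 0.914, -0.001], [-0.001, -0.001, -1.0]]
wrist_force: [0.7, 0.2, -0.5]
gripper_width: 0.709
gripper_force: 29.9
```

Emit:
servo_tool(commands=[[[0.6,-18,20,-1,0,0,-0.1],[0.6,-40,45,-2,0,0,-0.22],[0.6,-63,72,-4,0,0,-0.35],[0.6,-86,98,-5,0,0,-0.48],[0.6,-107,122,-6,0,0,-0.595]]])

```text
time_s: 7.35
tcp_pos: [0.5395, -0.2082, 0.0849]
ee_rot: [[-0.525, -0.851, 0.0], [-0.851, 0.525, 0.0], [-0.0, -0.0, -1.0]]
wrist_force: [0.9, -0.1, -1.8]
gripper_width: 0.708
gripper_force: 29.9
```

Emit:
servo_tool(commands=[[[0.6,-38,10,0,0,0,-0.13],[0.6,-78,22,0,0,0,-0.27],[0.6,-115,32,0,0,0,-0.4],[0.6,-145,40,0,0,0,-0.51],[0.6,-169,47,0,0,0,-0.589]]])

```text
time_s: 7.85
tcp_pos: [0.5892, -0.0394, 0.0848]
ee_rot: [[0.037, -0.999, 0.001], [-0.999, -0.037, 0.0], [-0.0, -0.001, -1.0]]
wrist_force: [-1.5, 0.5, -1.4]
gripper_width: 0.713
gripper_force: 29.9
```

Run:
```python
from h import *
from station import r
import cv2
b=r.capture("scene");a=r.capture("top");s=r.sense();p=s["tcp_pos"];y=np.degrees(np.arctan2(s["ee_rot"][1,0],s["ee_rot"][0,0]))
print(s["time_s"],p,y,s["gripper_width"],s["wrist_force"],step(p,y,lane(-.082,0,.0105),-88.25))
f=lambda im,x,y,w,h,k:cv2.resize(im[y:y+h,x:x+w,::-1],None,fx=k,fy=k,interpolation=cv2.INTER_CUBIC)
cv2.imwrite("pics/g4.png",np.clip(1.4*np.hstack([f(a["pixels"],220,160,130,130,3),f(b["pixels"],260,190,130,130,3)]).astype(float),0,255))
```

```text
7.95 [ 0.5898917  -0.03858165  0.08477834] -87.92356333044044 0.7065160763534901 [-0.09923919  0.3572679  -1.69973848] (array([ 3.4,  0.2, 74.3]), np.float64(0.0057))[ WARN:0@2.609] global loadsave.cpp:1063 imwrite_ Unsupported depth image for selected encoder is fallbacked to CV_8U.
```

View pics/g4.png

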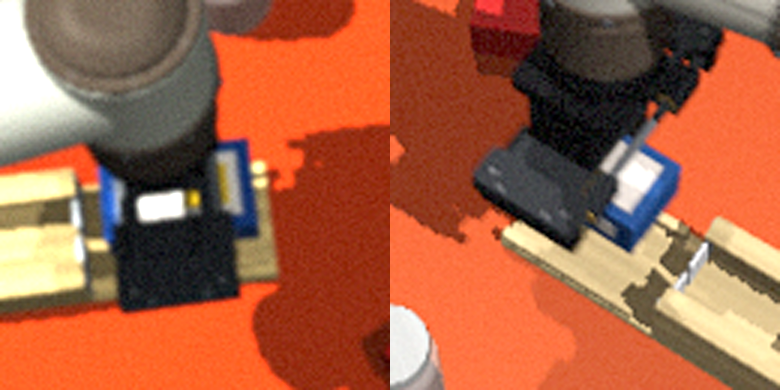

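Run:
```python
from h import *
T=pickle.load(open("top.pkl","rb"));S=pickle.load(open("scene.pkl","rb"))
def un(c,p,z):
    d=c["R"].T@np.linalg.solve(c["camera_matrix"],[*p,1]);o=-c["R"].T@c["t"]; return o+d*(z-o[2])/d[2]
a=np.radians(FY)
for p in((245,140),(255,232),(100,170)):
    w=un(T,np.array(p)/3+(220,160),.128); d=w[:2]-FE; print("T",w.round(4),d@[np.cos(a),np.sin(a)],d@[-np.sin(a),np.cos(a)])
for p in((680,165),(640,225)):
    w=un(S,(np.array(p)-(390,0))/3+(260,190),.128); d=w[:2]-FE; print("S",w.round(4),d@[np.cos(a),np.sin(a)],d@[-np.sin(a),np.cos(a)])
```

```text
T [ 0.6208 -0.0874  0.128 ] -0.12839665001313416 -0.02964075826569009
T [ 0.5564 -0.0886  0.128 ] -0.12760917147345507 0.034809728185510945
T [0.6091 0.0119 0.128 ] -0.02875166241862184 -0.020935087892551985
S [0.5574 0.0077 0.128 ] -0.03134263730655729 0.030908293641289133
S [0.6122 0.0116 0.128 ] -0.029149627453374783 -0.02404394807095374
```

The game hangs level over the tray. It spans lane x −128 to −29 and y about ±31, so it is centred. Lowering to a few mm above the floor.

Emit:
servo_tool(commands=[[[0.6,2,0,15,0,0,0.006],[0.6,3.4,0,32,0,0,0.006],[0.6,3.4,0,50,0,0,0.006],[0.6,3.4,0,65,0,0,0.006],[0.6,3.4,0,73,0,0,0.006]]])

```text
time_s: 8.45
tcp_pos: [0.5883, -0.0455, 0.0103]
ee_rot: [[0.024, -1.0, -0.001], [-1.0, -0.024, -0.0], [0.0, 0.001, -1.0]]
wrist_force: [-0.5, -0.0, -0.2]
gripper_width: 0.71
gripper_force: 29.9
```

Emit:
servo_tool(commands=[[[0.6,0,0,0.5,0,0,0],[0.6,0,0,1,0,0,0],[0.6,0,0,1.5,0,0,0],[0.6,0,0,2,0,0,0],[0.6,0,0,2.5,0,0,0]]])

```text
time_s: 8.95
tcp_pos: [0.5892, -0.0448, 0.0092]
ee_rot: [[0.025, -1.0, 0.001], [-1.0, -0.025, 0.0], [-0.0, -0.001, -1.0]]
wrist_force: [-0.5, -1.0, -1.3]
gripper_width: 0.71
gripper_force: 29.9
```

Emit:
servo_tool(commands=[[[0.6,0,0,0.5,0,0,0],[0.6,0,0,1,0,0,0],[0.6,0,0,1.5,0,0,0],[0.6,0,0,2,0,0,0],[0.6,0,0,2,0,0,0]]])

```text
time_s: 9.45
tcp_pos: [0.589, -0.0448, 0.0065]
ee_rot: [[0.026, -1.0, -0.0], [-1.0, -0.026, -0.0], [0.0, 0.0, -1.0]]
wrist_force: [-1.0, -0.5, -1.3]
gripper_width: 0.711
gripper_force: 29.9
```

Emit:
servo_tool(commands=[[[0.6,0,0,0.4,0,0,0],[0.6,0,0,0.8,0,0,0],[0.6,0,0,1.2,0,0,0],[0.6,0,0,1.2,0,0,0],[0.6,0,0,1.2,0,0,0]]])

```text
time_s: 9.95
tcp_pos: [0.589, -0.0448, 0.0065]
ee_rot: [[0.026, -1.0, 0.0], [-1.0, -0.026, -0.0], [0.0, -0.0, -1.0]]
wrist_force: [-2.7, 0.4, 6.0]
gripper_width: 0.714
gripper_force: 29.9
```

The floor contact is felt at the predicted height (6 N). Release, lift, back off along the lane (tool +x), and close.

Emit:
servo_tool(commands=[[[0.6,0,0,-1,0,0,0],[0,0,0,-1,0,0,0],[0,0,0,-1,0,0,0],[0,0,0,-1,0,0,0],[0,0,0,-1,0,0,0]]])

```text
time_s: 10.45
tcp_pos: [0.5891, -0.0448, 0.0063]
ee_rot: [[0.026, -1.0, 0.0], [-1.0, -0.026, -0.0], [0.0, -0.0, -1.0]]
wrist_force: [-1.0, 0.2, -0.0]
gripper_width: 0.964
gripper_force: 0.0
```

Emit:
servo_tool(commands=[[[0,0,0,0,0,0,0],[0,0,0,-5,0,0,0],[0,0,0,-20,0,0,0],[0,0,0,-40,0,0,0],[0,0,0,-60,0,0,0]]])

```text
time_s: 10.95
tcp_pos: [0.5889, -0.0448, 0.0673]
ee_rot: [[0.026, -1.0, -0.0], [-1.0, -0.026, -0.0], [0.0, 0.0, -1.0]]
wrist_force: [0.8, -0.4, 0.1]
gripper_width: 1.0
gripper_force: 0.0
```

Emit:
servo_tool(commands=[[[1,10,0,0,0,0,0.006],[1,30,0,0,0,0,0.006],[1,50,0,0,0,0,0.006],[1,70,0,0,0,0,0.006],[1,80,0,0,0,0,0.006]]])

```text
time_s: 11.45
tcp_pos: [0.5905, -0.1264, 0.0658]
ee_rot: [[0.018, -1.0, -0.001], [-1.0, -0.018, 0.0], [-0.0, 0.001, -1.0]]
wrist_force: [-0.2, -0.3, 0.4]
gripper_width: 0.631
gripper_force: 0.0
```

Emit:
servo_tool(commands=[[[1,0,0,0,0,0,0],[1,0,0,0,0,0,0],[1,0,0,0,0,0,0],[1,0,0,0,0,0,0],[1,0,0,0,0,0,0]]])

```text
time_s: 11.95
tcp_pos: [0.5911, -0.1241, 0.0665]
ee_rot: [[0.02, -1.0, -0.0], [-1.0, -0.02, 0.0], [-0.0, 0.0, -1.0]]
wrist_force: [-0.1, -0.6, 0.7]
gripper_width: 0.17
gripper_force: 0.0
```

Run:
```python
from h import *
from station import r
import cv2
b=r.capture("scene");a=r.capture("top");s=r.sense();p=s["tcp_pos"];y=np.degrees(np.arctan2(s["ee_rot"][1,0],s["ee_rot"][0,0]))
print(s["time_s"],p,y,s["gripper_width"],s["wrist_force"],step(p,y,lane(-.163,0,.005),-88.25))
f=lambda im,x,y,w,h,k:cv2.resize(im[y:y+h,x:x+w,::-1],None,fx=k,fy=k,interpolation=cv2.INTER_CUBIC)
cv2.imwrite("pics/g5.png",np.clip(1.4*np.hstack([f(a["pixels"],220,170,130,130,3),f(b["pixels"],260,190,130,130,3)]).astype(float),0,255).astype(np.uint8))
```

```text
12.05 [ 0.59108145 -0.12432472  0.0664878 ] -88.84216617749449 0.08135300574475969 [ 0.26515151 -0.38808413 -0.23166954] (array([-1.4, -1.2, 61.5]), np.float64(-0.0103))
```

View pics/g5.png

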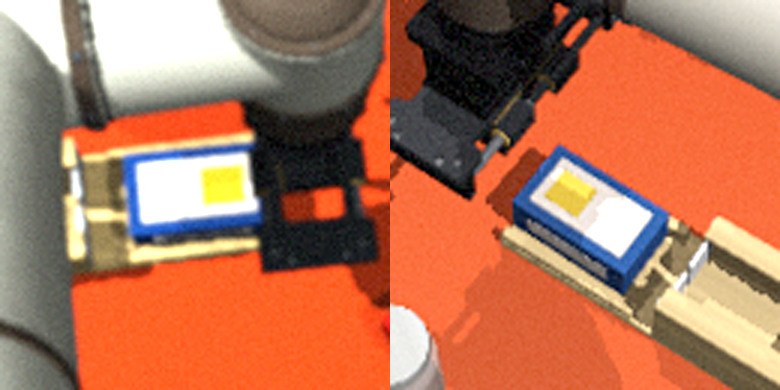

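The game lies flat between the rails. In the scene crop the near rail runs from (505,235) to (645,325) and its left end is near the tray mouth. The fingers are behind it. Lower and square up, then start pushing (tool −x is the loading direction).

Emit:
servo_tool(commands=[[[1,0,-1.2,10,0,0,-0.01],[1,0,-1.2,25,0,0,-0.01],[1,0,-1.2,40,0,0,-0.01],[1,0,-1.2,55,0,0,-0.01],[1,0,-1.2,61,0,0,-0.01]]])

```text
time_s: 12.55
tcp_pos: [0.5908, -0.1247, 0.0032]
ee_rot: [[0.029, -1.0, -0.004], [-1.0, -0.029, 0.0], [-0.0, 0.004, -1.0]]
wrist_force: [-0.6, -0.1, -0.9]
gripper_width: 0.007
gripper_force: 0.0
```

Emit:
servo_tool(commands=[[[1,-3,0,0,0,0,0],[1,-6,0,0,0,0,0],[1,-9,0,0,0,0,0],[1,-12,0,0,0,0,0],[1,-15,0,0,0,0,0]]])

```text
time_s: 13.05
tcp_pos: [0.5922, -0.1094, 0.0061]
ee_rot: [[0.03, -1.0, 0.001], [-1.0, -0.03, -0.0], [0.0, -0.001, -1.0]]
wrist_force: [0.7, -0.6, 1.4]
gripper_width: 0.006
gripper_force: 0.5
```

Emit:
servo_tool(commands=[[[1,-4,0,0,0,0,0],[1,-8,0,0,0,0,0],[1,-12,0,0,0,0,0],[1,-16,0,0,0,0,0],[1,-20,0,0,0,0,0]]])

```text
time_s: 13.55
tcp_pos: [0.5912, -0.0894, 0.0055]
ee_rot: [[0.03, -1.0, -0.0], [-1.0, -0.03, -0.0], [0.0, 0.0, -1.0]]
wrist_force: [0.4, -0.6, 1.0]
gripper_width: 0.002
gripper_force: 0.5
```

```bash
cat > st.py <<'E'
from h import *
from station import r
s=r.sense();p=s["tcp_pos"];y=np.degrees(np.arctan2(s["ee_rot"][1,0],s["ee_rot"][0,0]))
a=np.radians(FY);u=np.array([np.cos(a),np.sin(a)]);v=np.array([-u[1],u[0]]);d=p[:2]-FE
print(s["time_s"],"lane",(d@u*1e3).round(1),(d@v*1e3).round(1),"z",p[2].round(4),"yaw",y.round(2),"F lane",(s["wrist_force"][:2]@u).round(1),s["wrist_force"].round(1))
E
python3 st.py
```

```text
13.55 lane -129.5 0.1 z 0.0055 yaw -88.31 F lane -0.6 [ 0.4 -0.6  1. ]
```

Emit:
servo_tool(commands=[[[1,-5,0,0,0,0,0],[1,-10,0,0,0,0,0],[1,-15,0,0,0,0,0],[1,-20,0,0,0,0,0],[1,-25,0,0,0,0,0]]])

```text
time_s: 14.05
tcp_pos: [0.5903, -0.0656, 0.0054]
ee_rot: [[0.029, -1.0, -0.001], [-1.0, -0.029, -0.001], [0.001, 0.001, -1.0]]
wrist_force: [0.8, -5.4, 0.1]
gripper_width: 0.006
gripper_force: 2.6
```

Emit:
servo_tool(commands=[[[1,-5,0,0,0,0,0],[1,-10,0,0,0,0,0],[1,-15,0,0,0,0,0],[1,-20,0,0,0,0,0],[1,-25,0,0,0,0,0]]])

```text
time_s: 14.55
tcp_pos: [0.5897, -0.0391, 0.0054]
ee_rot: [[0.03, -1.0, -0.0], [-1.0, -0.03, 0.0], [-0.0, 0.0, -1.0]]
wrist_force: [-0.1, -2.8, 1.1]
gripper_width: 0.004
gripper_force: 0.9
```

Emit:
servo_tool(commands=[[[1,-6,0,0,0,0,0],[1,-12,0,0,0,0,0],[1,-18,0,0,0,0,0],[1,-24,0,0,0,0,0],[1,-30,0,0,0,0,0]]])

```text
time_s: 15.05
tcp_pos: [0.5888, -0.0092, 0.0054]
ee_rot: [[0.03, -1.0, -0.0], [-1.0, -0.03, 0.0], [-0.0, 0.0, -1.0]]
wrist_force: [1.0, -2.9, 0.1]
gripper_width: 0.004
gripper_force: 0.9
```

```bash
python3 st.py
```

```text
15.05 lane -49.2 0.0 z 0.0054 yaw -88.3 F lane -2.9 [ 1.  -2.9  0.1]
```

Emit:
servo_tool(commands=[[[1,-6,0,0,0,0,0],[1,-12,0,0,0,0,0],[1,-18,0,0,0,0,0],[1,-24,0,0,0,0,0],[1,-30,0,0,0,0,0]]])

```text
time_s: 15.55
tcp_pos: [0.5879, 0.0207, 0.0054]
ee_rot: [[0.029, -1.0, -0.0], [-1.0, -0.029, -0.0], [0.0, 0.0, -1.0]]
wrist_force: [-1.0, -1.4, 0.5]
gripper_width: 0.006
gripper_force: 0.8
```

Emit:
servo_tool(commands=[[[1,-6,0,0,0,0,0],[1,-12,0,0,0,0,0],[1,-18,0,0,0,0,0],[1,-24,0,0,0,0,0],[1,-30,0,0,0,0,0]]])

```text
time_s: 16.05
tcp_pos: [0.587, 0.0507, 0.0054]
ee_rot: [[0.029, -1.0, -0.0], [-1.0, -0.029, 0.0], [-0.0, 0.0, -1.0]]
wrist_force: [0.4, -0.4, -0.4]
gripper_width: 0.007
gripper_force: 0.8
```

Emit:
servo_tool(commands=[[[1,-3,0,0,0,0,0],[1,-6,0,0,0,0,0],[1,-9,0,0,0,0,0],[1,-12,0,0,0,0,0],[1,-14,0,0,0,0,0]]])

```text
time_s: 16.55
tcp_pos: [0.5867, 0.0645, 0.0055]
ee_rot: [[0.029, -1.0, 0.0], [-1.0, -0.029, 0.0], [-0.0, -0.0, -1.0]]
wrist_force: [0.2, -1.3, 0.0]
gripper_width: 0.001
gripper_force: 0.8
```

```bash
python3 st.py
```

```text
16.55 lane 24.5 -0.2 z 0.0055 yaw -88.31 F lane -1.3 [ 0.2 -1.3  0. ]
```

Emit:
servo_tool(commands=[[[1,-2,0,0,0,0,0],[1,-4,0,0,0,0,0],[1,-6,0,0,0,0,0],[1,-8,0,0,0,0,0],[1,-10,0,0,0,0,0]]])

```text
time_s: 17.05
tcp_pos: [0.5864, 0.0745, 0.0055]
ee_rot: [[0.029, -1.0, 0.0], [-1.0, -0.029, 0.0], [-0.0, -0.0, -1.0]]
wrist_force: [-0.1, -0.3, 0.1]
gripper_width: -0.0
gripper_force: 0.4
```

Emit:
servo_tool(commands=[[[1,-1,0,0,0,0,0],[1,-2,0,0,0,0,0],[1,-3,0,0,0,0,0],[1,-4,0,0,0,0,0],[1,-5,0,0,0,0,0]]])

```text
time_s: 17.55
tcp_pos: [0.5862, 0.0792, 0.0055]
ee_rot: [[0.029, -1.0, 0.0], [-1.0, -0.029, -0.0], [0.0, -0.0, -1.0]]
wrist_force: [0.4, -1.0, 0.2]
gripper_width: 0.01
gripper_force: 0.5
```

Emit:
servo_tool(commands=[[[1,-1,0,0,0,0,0],[1,-2,0,0,0,0,0],[1,-3,0,0,0,0,0],[1,-4,0,0,0,0,0],[1,-5,0,0,0,0,0]]])

```text
time_s: 18.05
tcp_pos: [0.5861, 0.0843, 0.0055]
ee_rot: [[0.03, -1.0, 0.0], [-1.0, -0.03, -0.0], [0.0, -0.0, -1.0]]
wrist_force: [-0.4, -0.0, 1.7]
gripper_width: 0.008
gripper_force: 0.5
```

Emit:
servo_tool(commands=[[[1,-1,0,0,0,0,0],[1,-2,0,0,0,0,0],[1,-3,0,0,0,0,0],[1,-4,0,0,0,0,0],[1,-5,0,0,0,0,0]]])

```text
time_s: 18.55
tcp_pos: [0.5859, 0.0893, 0.0054]
ee_rot: [[0.03, -1.0, -0.0], [-1.0, -0.03, -0.0], [0.0, 0.0, -1.0]]
wrist_force: [-0.1, -1.0, 0.5]
gripper_width: 0.005
gripper_force: 0.6
```

Emit:
servo_tool(commands=[[[1,-1,0,0,0,0,0],[1,-2,0,0,0,0,0],[1,-3,0,0,0,0,0],[1,-4,0,0,0,0,0],[1,-5,0,0,0,0,0]]])

```text
time_s: 19.05
tcp_pos: [0.5857, 0.0943, 0.0054]
ee_rot: [[0.03, -1.0, -0.0], [-1.0, -0.03, -0.0], [0.0, 0.0, -1.0]]
wrist_force: [-0.4, -0.9, 1.4]
gripper_width: 0.006
gripper_force: 0.6
```

Emit:
servo_tool(commands=[[[1,-1,0,0,0,0,0],[1,-2,0,0,0,0,0],[1,-3,0,0,0,0,0],[1,-4,0,0,0,0,0],[1,-5,0,0,0,0,0]]])

```text
time_s: 19.55
tcp_pos: [0.5856, 0.0993, 0.0054]
ee_rot: [[0.03, -1.0, 0.0], [-1.0, -0.03, 0.0], [-0.0, -0.0, -1.0]]
wrist_force: [-0.2, -0.7, 0.9]
gripper_width: 0.005
gripper_force: 0.5
```

Emit:
servo_tool(commands=[[[1,-1,0,0,0,0,0],[1,-2,0,0,0,0,0],[1,-3,0,0,0,0,0],[1,-4,0,0,0,0,0],[1,-5,0,0,0,0,0]]])

```text
time_s: 20.05
tcp_pos: [0.5855, 0.1042, 0.0054]
ee_rot: [[0.03, -1.0, -0.0], [-1.0, -0.03, -0.0], [0.0, 0.0, -1.0]]
wrist_force: [1.3, -1.8, -0.8]
gripper_width: 0.007
gripper_force: 1.2
```

Emit:
servo_tool(commands=[[[1,-1,0,0,0,0,0],[1,-2,0,0,0,0,0],[1,-2,0,0,0,0,0],[1,-2,0,0,0,0,0],[1,-2,0,0,0,0,0]]])

```text
time_s: 20.55
tcp_pos: [0.5854, 0.1057, 0.0054]
ee_rot: [[0.029, -1.0, -0.0], [-1.0, -0.029, -0.0], [0.0, 0.0, -1.0]]
wrist_force: [1.0, -4.5, 1.4]
gripper_width: 0.007
gripper_force: 2.5
```

The stop is felt at lane x ≈ 65 (4.5 N). I press on gently toward 10 N.

Emit:
servo_tool(commands=[[[1,-0.5,0,0,0,0,0],[1,-1,0,0,0,0,0],[1,-1.5,0,0,0,0,0],[1,-2,0,0,0,0,0],[1,-2,0,0,0,0,0]]])

```text
time_s: 21.05
tcp_pos: [0.5853, 0.1071, 0.0055]
ee_rot: [[0.029, -1.0, -0.001], [-1.0, -0.029, -0.001], [0.001, 0.001, -1.0]]
wrist_force: [1.8, -8.3, 0.6]
gripper_width: 0.004
gripper_force: 3.6
```

Emit:
servo_tool(commands=[[[1,-0.4,0,0,0,0,0],[1,-0.8,0,0,0,0,0],[1,-1.2,0,0,0,0,0],[1,-1.2,0,0,0,0,0],[1,-1.2,0,0,0,0,0]]])

```text
time_s: 21.55
tcp_pos: [0.5853, 0.1078, 0.0055]
ee_rot: [[0.029, -1.0, -0.001], [-1.0, -0.029, -0.002], [0.002, 0.001, -1.0]]
wrist_force: [2.4, -8.4, 0.7]
gripper_width: 0.007
gripper_force: 4.4
```

Emit:
servo_tool(commands=[[[1,-0.4,0,0,0,0,0],[1,-0.8,0,0,0,0,0],[1,-0.8,0,0,0,0,0],[1,-0.8,0,0,0,0,0],[1,-0.8,0,0,0,0,0]]])

```text
time_s: 22.05
tcp_pos: [0.5853, 0.1083, 0.0055]
ee_rot: [[0.029, -1.0, -0.001], [-1.0, -0.029, -0.002], [0.002, 0.001, -1.0]]
wrist_force: [1.8, -10.1, 0.8]
gripper_width: 0.008
gripper_force: 4.9
```

```bash
python3 st.py
```

```text
22.05 lane 68.3 -0.1 z 0.0055 yaw -88.33 F lane -10.2 [  1.8 -10.1   0.8]
```

Pressed at 10 N. The fingers now sit beyond the flaps' sweep, so I ease back gently and lift straight up through the slot.

Emit:
servo_tool(commands=[[[1,1.5,0,0,0,0,0],[1,3,0,0,0,0,0],[1,4.5,0,0,0,0,0],[1,6,0,0,0,0,0],[1,7,0,0,0,0,0]]])

```text
time_s: 22.55
tcp_pos: [0.5855, 0.1038, 0.0054]
ee_rot: [[0.029, -1.0, 0.0], [-1.0, -0.029, 0.001], [-0.001, -0.0, -1.0]]
wrist_force: [0.1, -0.8, -0.1]
gripper_width: 0.009
gripper_force: 0.0
```

Emit:
servo_tool(commands=[[[1,2,0,0,0,0,0],[1,4,0,0,0,0,0],[1,6,0,0,0,0,0],[1,7,0,0,0,0,0],[1,7,0,0,0,0,0]]])

```text
time_s: 23.05
tcp_pos: [0.5857, 0.0961, 0.0054]
ee_rot: [[0.029, -1.0, -0.0], [-1.0, -0.029, 0.0], [-0.0, 0.0, -1.0]]
wrist_force: [0.2, 1.1, 1.0]
gripper_width: 0.004
gripper_force: 0.0
```

Emit:
servo_tool(commands=[[[1,0,0,-5,0,0,0],[1,0,0,-15,0,0,0],[1,0,0,-27,0,0,0],[1,0,0,-40,0,0,0],[1,0,0,-50,0,0,0]]])

```text
time_s: 23.55
tcp_pos: [0.5864, 0.0965, 0.0575]
ee_rot: [[0.03, -1.0, 0.002], [-1.0, -0.03, 0.001], [-0.001, -0.002, -1.0]]
wrist_force: [1.2, 0.7, 0.0]
gripper_width: 0.005
gripper_force: 0.0
```

Emit:
servo_tool(commands=[[[1,0,0,-20,0,0,0],[1,0,0,-40,0,0,0],[1,0,0,-65,0,0,0],[1,0,0,-90,0,0,0],[1,0,0,-110,0,0,0]]])

```text
time_s: 24.05
tcp_pos: [0.5861, 0.0963, 0.1681]
ee_rot: [[0.03, -1.0, 0.002], [-1.0, -0.03, 0.001], [-0.001, -0.002, -1.0]]
wrist_force: [0.3, 0.2, 0.6]
gripper_width: 0.004
gripper_force: 0.0
```

Emit:
servo_tool(commands=[[[1,30,0,0,0,0,0],[1,70,0,0,0,0,0],[1,110,0,0,0,0,0],[1,150,0,0,0,0,0],[1,190,0,0,0,0,0]]])

```text
time_s: 24.55
tcp_pos: [0.5912, -0.0952, 0.1666]
ee_rot: [[0.03, -1.0, 0.001], [-1.0, -0.03, 0.0], [-0.0, -0.001, -1.0]]
wrist_force: [0.7, 0.1, -0.0]
gripper_width: 0.005
gripper_force: 0.0
```

Run:
```python
from h import *
from station import r
import cv2
b=r.capture("scene");a=r.capture("top");s=r.sense();print(s["time_s"],s["tcp_pos"],s["wrist_force"])
f=lambda im,x,y,w,h,k:cv2.resize(im[y:y+h,x:x+w,::-1],None,fx=k,fy=k,interpolation=cv2.INTER_CUBIC)
cv2.imwrite("pics/g6.png",np.clip(1.4*np.hstack([f(a["pixels"],160,190,160,130,2.5),f(b["pixels"],315,225,160,130,2.5)]).astype(float),0,255).astype(np.uint8))
```

```text
24.65 [ 0.59088437 -0.09764379  0.16620903] [-0.25537101  0.58009699  0.5531802 ]
```

View pics/g6.png

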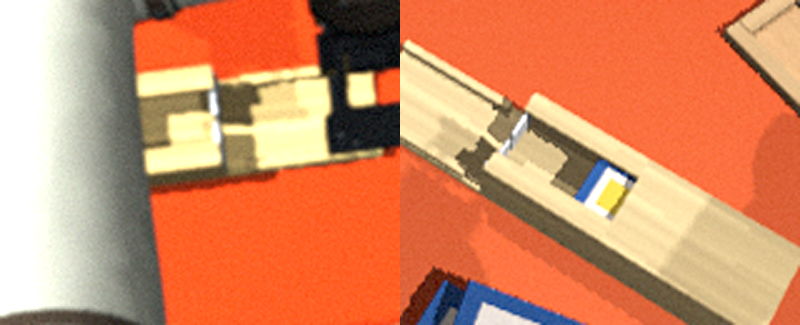

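The picture shows both flaps shut across the gate at (515,135). The game is deep in the chamber, its rear edge showing square under the slot at (590,185), and the gripper is clear.

```bash
python3 -c "
from station import r
print(r.finish_job())"
```

```text
the job is handed in; nothing more can be done
None
```

The game is in the feeder, pressed home against the end stop at about 10 N by wrist reading; both flaps are shut behind it, the gripper is clear, and the job was handed in at about 25 s.

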